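# Clamp the clip-top cracker jar on the tea shelf

## Task

The clip-top rice-cracker jar on the tea shelf has been left ajar. Push its lid down shut, lift the wire bail over the upturned lip of the lid's tongue so that it can catch there, then swing the lever down over centre until it snaps fully home against the jar and the seal is clamped tight. Go gently on the stoneware (never press the jar or lid with more than 50 N), do not bump the shelf, leave the things around it standing where they are, and let go of everything at the end.

Things in the scene. Friction and masses are not known exactly. Their poses are not given: they have to be found in the camera images.
- tana: Dark wooden two-tier tea shelf, fixed. Lower board 270 (x) x 380 (y) x 15 mm on the table. Upper board 14 mm thick, underside 305 mm above the table, from x = -40 mm (front edge) to +120 mm, y +-190: it overhangs the lid, so a gripper pointing straight down there hits it; tilted 25-50 deg it clears. Posts 22 mm square at x = 75, y = +-176. Origin: centre of underside; front is -x, z up.
- jar: Pale stoneware clip-top jar, 138 mm across, held fast on the lower board. Origin: centre of its underside (15 mm above the table); z up; the wire clasp is at its front, its -x side, and works in its x-z plane (y = 0). Shut, the lid has a rim of 63 mm radius with its edge top at z = 140 mm, domed to z = 152 mm in the middle.
- lid (a joint): Hinge of the lid at the jar's back (jar x = +70, z = 129 mm, axis along y), rad; grows as the front of the lid rises. Starts ajar at 0.25 to 0.42; the stiff hinge stays where it is left (about 1 N at the front edge moves it). Let down on its rubber gasket it rests at about 0.03; clamped it reads about 0.00.
- lid_seat (a point): Where the axis of the bail's bar lies when clamped: 2.5 mm above the flat end of the steel tongue at the front of the lid. The tongue is 24 mm wide, slopes down outwards from the lid's dome at 20 deg, is flat for the last 7 mm and then turns up into a lip. Moves with the lid; axes as the jar's when shut (-x outwards). Shut: jar x = -73, z = 141.5 mm.
- lid_lip (a point): Middle of the top edge of the upturned lip, 24 mm wide and 4 mm thick, 6 mm farther out than lid_seat; 7 mm high above the tongue. The bar must pass over it to its inner side.
- lever (a joint): Pivot of the lever (axis along y), rad. 0 = clamped: down against the jar, at its stop; grows as it swings outwards and up. Starts at 1.85 to 2.1 (pointing out, somewhat up) and stays where left (1.5 N at the tab moves it). With the bail hooked the push at the tab rises from 1.1 rad on to 6-10 N near 0.9, then falls; below dead centre, about 0.37, it snaps home by itself.
- lever_pivot (a point): The lever's pivot axis, at jar x = -78 mm, z = 101 mm, y = 0. The lever is two 5 mm wires 62 mm apart that narrow to a flat steel thumb tab.
- lever_tab (a point): Centre of the outer (pressing) face of the lever's flat thumb tab, 52 mm wide (y) x 34 mm along the lever x 3 mm thick. Clamped it is 5 mm farther out than lever_pivot and 60 mm below it and faces outwards; it moves on a circle of 60 mm about lever_pivot. Pressing it down, then in towards the jar, closes the lever.
- bail (a joint): Pivot of the wire bail in the lever (axis along y), rad, relative to the lever. 0 = clamped, upright. Grows as it leans out from the lid, to a stop on the lever at 2.4, where it starts. Loose and light, it falls by its weight, outwards to that stop or, once past upright, in onto the lid. Its lean inwards from upright is joint lever - joint bail.
- bail_pivot (a point): The bail's pivot axis, 23 mm from lever_pivot along the lever, y = 0; moves with the lever.
- bail_bar (a point): Middle of the bail's cross bar. The bail is a loop of 5 mm steel wire: bar 45 mm long (along y), two legs 45 mm apart reaching 63 mm back to bail_pivot. Its z axis points from pivot to bar. The legs can be pinched from outside (50 mm over all) just behind the bar; at the start the lever's tab lies about 25 mm below the bar.
- teacup: Celadon cup without handle, 72 mm across, 72 mm high, on the lower board beside the jar. Origin: centre of its underside. Bystander.
- flask: Pewter sake flask, 74 mm across, 140 mm high, on the lower board at the jar's other side. Origin: centre of its underside. Bystander.
- natsume: Dark lacquer tea caddy, 68 mm across, 66 mm high, on the upper board. Origin: centre of its underside. Bystander.
- piece_case: Round boxwood case for shogi pieces, 109 mm across, 64 mm high, on the table. Origin: centre of its underside. Bystander.
- trivet: Iron trivet shaped like a turtle, 150 mm long, 20 mm high, on the table. Origin: centre of its underside. Bystander.
- komadai: Wooden stand for captured pieces, 105 x 90 mm, 67 mm high, on the table. Origin: centre of its underside. Bystander.

How it is judged:
On the way, in this order (a step that is already met when the one before it is completed fails the run):
1. the lid is pushed down onto its gasket (value of joint lid below 0.07 rad), for 0.2 s.
2. the bail's bar lies over the shut lid, inside the lip, the lever not yet closed (x of bail_bar in the frame of lid_seat between -0.0045 and 0.035 m and z of bail_bar in the frame of lid_seat between -0.005 and 0.012 m and value of joint lid below 0.08 rad and value of joint lever above 0.5 rad), for 0.2 s.
At the end, for the whole second after the job is handed in: The lever is home against the jar (within 0.1 rad of its stop, past dead centre) and at rest, the bail's bar lies in its seat behind the lip (within 6 mm), and the lid is pressed into its gasket (below 0.015 rad) (value of joint lever below 0.1 rad and value of joint lid below 0.015 rad and distance between bail_bar and lid_seat below 0.006 m and velocity of joint lever between -0.1 and 0.1 rad/s and velocity of joint lid between -0.1 and 0.1 rad/s); the robot touches nothing.
It fails at once if the robot presses on the stoneware, the jar or its lid, with more than 50 N (contact force between any of the fingers, the arm and jar above 50 N).
It fails at once if the robot bumps the tea shelf (more than 10 N) (contact force between any of the fingers, the arm and tana above 10 N).
It fails at once if a bystander is shifted by more than 30 mm or tipped (distance of any of teacup, flask, natsume, piece_case, trivet, komadai from where it was at the start of the episode above 0.03 m or angle between any of teacup, flask, natsume, piece_case, trivet, komadai's own z axis and vertical above 0.35 rad).
It also fails if it takes over 64 s, if anything falls off the work surface, if the arm or the gripper's body presses on something with over 40 N, if the wrist force passes 120 N, or if a joint passes its speed limit or range.

## Robot

A 6-joint arm with a two-finger parallel gripper is mounted at the origin on the work surface. World frame = base frame: x ahead of the robot, y to its left, z up, the work surface at z = 0. Lengths are in m, angles in rad, forces in N, time in s.
With the tool pointing down it reaches from about 0.375 to 0.975 m from the base axis. Payload 3.8 kg.
Tool frame: the origin (TCP) lies midway between the tips of the shut fingers; the grasp point (between the pads) lies 19 mm behind it; z points along the fingers, y is the direction in which the jaws open and shut (so a half turn about z gives the same grasp; the last joint's range is limited). The gripper opens to 85 mm and grips with 20 to 120 N. Pads are 22 mm wide; open, the fingers measure 114 mm over their backs; the gripper's body (76 mm by 85 mm) begins 54 mm behind the grasp point. The pads swing forward as they close: fully open they stand 13 mm farther back than shut.
Start: joints at [-1.285, 0.264, 1.604, -0, 1.274, -0.037], TCP at [0.214, -0.64, 0.231] pointing down, gripper open.
Joint ranges: [-2.63, 2.63], [-0.94, 2.18], [0.31, 2.57], [-1.31, 4.45], [0, 2.66], [-2.55, 2.55]. Speed limits (rad/s): [2.57, 2.57, 3.14, 3.14, 3.14, 3.14].

## Interface

Orientations are given as a rotation vector (axis times angle).
In Python, from workcell import bot gives the robot as it stands.
- The arm moves only by the tool drive_tool, never from a script. Its argument "deltas" is a list of rows, each an object with "hand": the opening, from 0 (shut) to 1 (fully open); "offset": the shift along the world's x, y, z in cm, a list of three; "angular": the turn, a rotation vector about the world's x, y, z in degrees, a list of three. A call has 1 to 8 rows; each row is the pose to reach, as a shift and turn from the pose commanded when the call began; what a row does not reach only later rows make up. A row lasts 1/8 s, in which the tool goes at most 62.5 mm and 10.7 degrees, less where a joint would pass 70% of its speed; a pose out of reach is approached as far as the arm can. A call with a gripper value outside its range is refused whole. The fingers move at their own pace and stop on an object; "force" is the grip in N (left out, the last holds). Time passes only in rows, so rows that repeat a pose let the fingers close. It gives the time, the measured TCP pose, the force and the opening at its end, in the units of the state.
- bot.read_state(): the state, without advancing time (a new reading comes with each control period).
- bot.read_camera(name): name is "scene" or "side" or "wrist"; returns a dict with "frame" (480x640x3 uint8, blue, green, red), "mtx" (3x3 intrinsics, pixels), "k1" (the pictures are not rectified: a ray, as slopes to the right and down, at radius r is drawn at 1 + k1 r^2 times it, then the intrinsics apply), "R" (3x3) and "t" (3): a world point X has camera coordinates R X + t. Camera axes: x right, y down, z forward; pixel columns grow to the right and rows downward; lengths in m; the calibration is good to about 2 mm. A picture is of the moment at which its call begins. There is no depth.
- bot.finish_job(): hands the job in, once; it reports no verdict.
The state is a dict: "time": time; "q": joint angles; "joint_vel": joint speeds; "joint_torque": joint torques, N m; "tool_pos": TCP position; "tcp_rot": TCP orientation; "wrist_force": force on the tool from outside, world axes, zero at the start; "torque": the same for the moment, N m; "width": opening from 0.0 (shut) to 1.0 (fully open).
Only numpy, scipy, OpenCV 4.12 (cv2) and the standard library are available. Lean on these libraries where they do the work, as an engineer would, in place of code of your own. Each camera call takes 0.05 s, during which the arm holds its last target. There are 200 camera calls.

## Working session

There is one attempt and no reset: what is moved stays moved. The work goes in short steps, Python scripts to look and compute and a tool call to move; the robot and the scene stay as the last step left them, time stands still between calls to the robot, and variables do not carry over. Pictures are saved under pics/ and viewed, about 8 in all and at most 12, crops included, and the job is handed in when it is done.

Besides the shell and the picture viewer there is one more tool, called after ">>>" by a JSON object that holds its "name" and its "arguments", one argument or row to a line. drive_tool: Moves the arm, as the interface text tells. Its arguments: {"type":"object","properties":{"deltas":{"type":"array"},"force":{"type":"number"}},"required":["deltas"]}

```bash
mkdir -p pics; cat > h.py <<'E'
import numpy as np,cv2
from scipy.spatial.transform import Rotation as Rn
from workcell import bot
def snap(name,fn=None):
    c=bot.read_camera(name)
    if fn: cv2.imwrite('pics/'+fn,c['frame'])
    np.savez('pics/'+(fn or name)+'.npz',**{k:c[k] for k in('frame','mtx','k1','R','t')})
    return c
def ray(c,u,v):
    m=np.array(c['mtx']);xd=np.array([(u-m[0,2])/m[0,0],(v-m[1,2])/m[1,1]]);x=xd.copy()
    for _ in range(20): x=xd/(1+c['k1']*(x@x))
    R=np.array(c['R']);o=-R.T@np.array(c['t']);d=R.T@np.array([*x,1]);return o,d/np.linalg.norm(d)
def proj(c,X):
    p=np.array(c['R'])@np.array(X)+np.array(c['t']);x=p[:2]/p[2];x=x*(1+c['k1']*(x@x));m=np.array(c['mtx'])
    return np.array([m[0,0]*x[0]+m[0,2],m[1,1]*x[1]+m[1,2]])
def onz(c,u,v,z):
    o,d=ray(c,u,v);return o+d*(z-o[2])/d[2]
def tri(*cuv):
    A=0;b=0
    for c,u,v in cuv:
        o,d=ray(c,u,v);P=np.eye(3)-np.outer(d,d);A=A+P;b=b+P@o
    return np.linalg.solve(A,b)
E
python3 - <<'E'
from h import *
for n in('scene','side'):
    c=snap(n,n+'0.png');R=np.array(c['R']);print(n,-R.T@np.array(c['t']),R[2])
print(bot.read_state())
E
```

```text
scene [0.57718078 0.33919574 1.06255944] [ 0.03381512 -0.31802174 -0.94748019]
side [0.10004315 1.06868815 1.02615746] [ 0.34693874 -0.72944488 -0.58952835]
{'time': 0.1, 'q': array([-1.28492247e+00,  2.64684372e-01,  1.60526291e+00, -4.54544958e-05,
        1.27369831e+00, -3.68676365e-02]), 'joint_vel': array([-0.00049237, -0.00171406, -0.00277605,  0.00085732,  0.00087155,
       -0.00025261]), 'joint_torque': array([-1.74173697e-04, -5.16707575e+01, -3.68590522e+01, -8.16593888e-05,
        6.32010560e-03, -3.95076381e-05]), 'tool_pos': array([ 0.21390316, -0.63950257,  0.23006835]), 'tcp_rot': array([-3.09876833e+00, -5.04458018e-01,  4.67875168e-04]), 'wrist_force': array([-0.63835209,  0.2128331 , -0.65268357]), 'torque': array([-0.01963576, -0.01816271,  0.05880519]), 'width': 1.0016988401139537}
```

View pics/scene0.png

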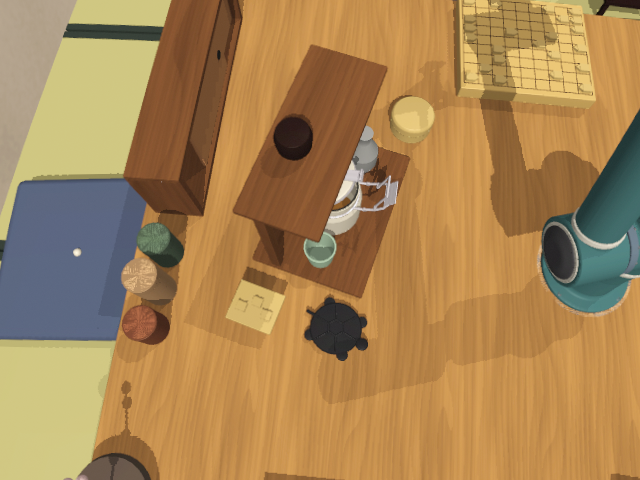

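View pics/side0.png

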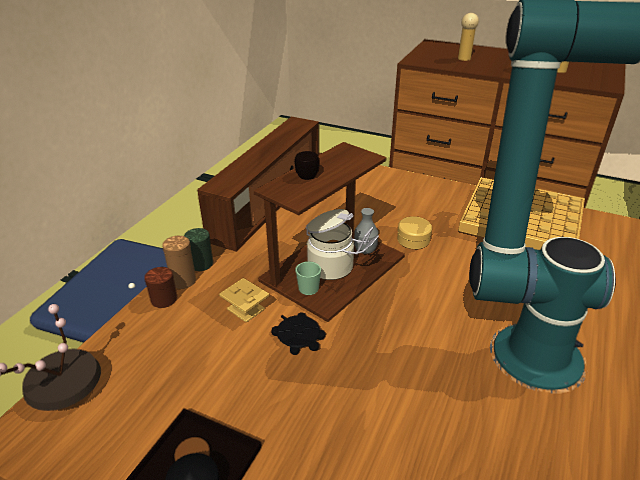

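The scene view shows the upper board's corners at about (312,45), (387,68), (322,238) and (234,211), and the lower board's front corners at (410,158) and (362,297). The lever tab is at about (391,193). The side view shows the jar at (330,250).

```bash
python3 - <<'E'
from h import *
c=np.load('pics/scene0.png.npz');s=np.load('pics/side0.png.npz')
for u,v in((312,45),(387,68),(322,238),(234,211)): print('up',onz(c,u,v,.319).round(4))
for u,v in((410,158),(362,297),(254,262)): print('lo',onz(c,u,v,.015).round(4))
for u,v in((385,158),(322,238+0),(254,190)):print('sideup',onz(s,u,v,.319).round(4))
for u,v in((404,257),(330,318),(260,280)): print('sidelo',onz(s,u,v,.015).round(4))
print('tab',onz(c,391,193,.14))
a=cv2.resize(c['frame'][130:250,290:430],None,fx=5,fy=5,interpolation=cv2.INTER_CUBIC)
b=cv2.resize(s['frame'][190:310,280:400],None,fx=5,fy=5,interpolation=cv2.INTER_CUBIC)
cv2.imwrite('pics/a.png',a);cv2.imwrite('pics/b.png',b)
E
```

```text
up [ 0.6728 -0.3093  0.319 ]
up [ 0.5232 -0.2666  0.319 ]
up [0.615  0.0886 0.319 ]
up [0.7695 0.0533 0.319 ]
lo [ 0.431 -0.244  0.015]
lo [0.5272 0.1183 0.015 ]
lo [0.782  0.0586 0.015 ]
sideup [ 0.5225 -0.2625  0.319 ]
sideup [0.5197 0.1717 0.319 ]
sideup [0.7713 0.0511 0.319 ]
sidelo [ 0.4267 -0.2289  0.015 ]
sidelo [0.5237 0.1133 0.015 ]
sidelo [0.7756 0.0551 0.015 ]
tab [ 0.48647627 -0.08621388  0.14      ]
```

View pics/a.png

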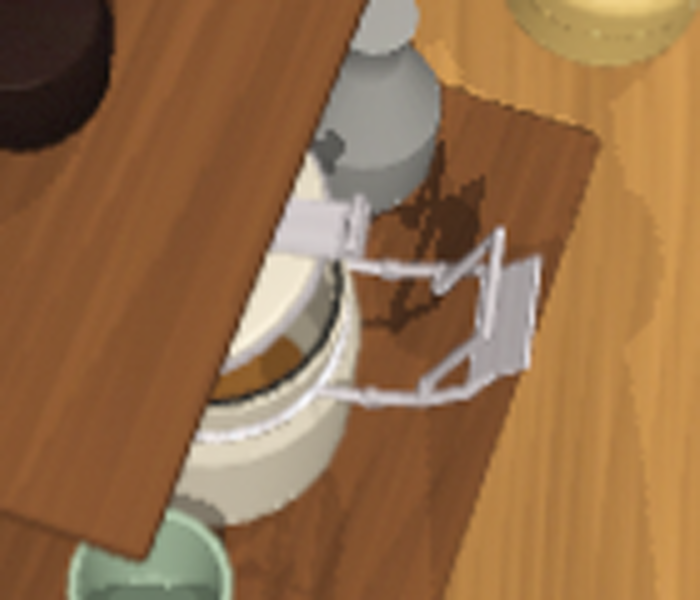

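View pics/b.png

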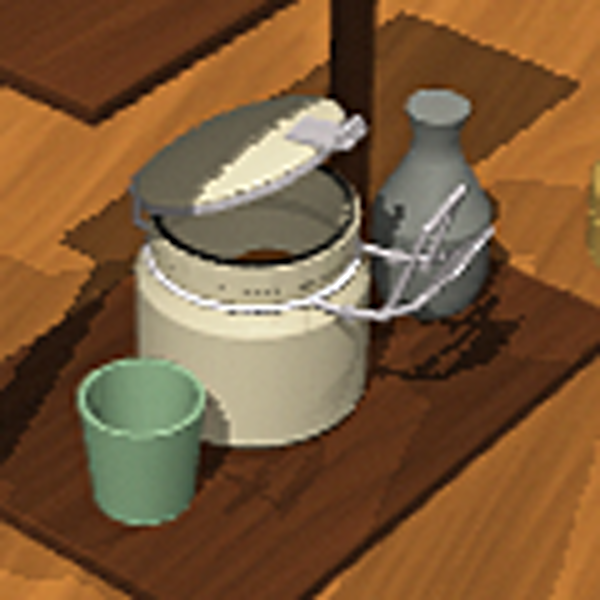

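The crops show the bail bar at about (500,235)–(487,333) in crop a, with the tab at (540,258)–(525,372). In the side view the lid is ajar, with the cup and flask on either side of the jar. Next I'll work out the jar pose and the first move.

```bash
cat >> h.py <<'E'
YAW=np.deg2rad(-14.8);J=np.array([.61,-.097,.015])
def jf(): 
    return Rn.from_euler('z',YAW).as_matrix()
def j2w(p): return J+jf()@(np.array(p)/1000)
def w2j(p): return jf().T@(np.array(p)-J)*1000
def Rt(tilt,sg=1):  # tool z tilted forward by tilt deg from down
    e=jf();t=np.deg2rad(tilt);z=np.sin(t)*e[:,0]-np.cos(t)*e[:,2];y=sg*e[:,1];return np.c_[np.cross(y,z),y,z]
def delta(p,tilt,base=None,sg=1):
    "row from the base pose (pos,rotvec; default measured) to jar-frame p mm"
    s=bot.read_state();b=base or(s['tool_pos'],s['tcp_rot'])
    w=j2w(p);a=Rn.from_matrix(Rt(tilt,sg)@Rn.from_rotvec(b[1]).as_matrix().T).as_rotvec(degrees=True)
    print('offset',((w-b[0])*100).round(2).tolist(),'angular',a.round(1).tolist(),np.linalg.norm(a).round(1))
E
python3 - <<'E'
from h import *
c=np.load('pics/scene0.png.npz');s=np.load('pics/side0.png.npz')
B=lambda x,y:(280+x/5-.4,190+y/5-.4)
A=lambda x,y:(290+x/5-.4,130+y/5-.4)
l=ray(s,*B(138,330));r=ray(s,*B(370,330));o=l[0]
hl=l[1][:2]/np.linalg.norm(l[1][:2]);hr=r[1][:2]/np.linalg.norm(r[1][:2])
m=(hl+hr);m/=np.linalg.norm(m);half=np.arccos(hl@hr)/2
print('axis by silhouette (dist from tilt-corrected is rough)',o[:2]+m*.069/np.sin(half))
f=onz(s,*B(248,446),.015);print('axis by base', f[:2]+m*.069)
# cup: base
for n,(x,y) in dict(bar1=(500,235),bar2=(487,333)).items(): print(n,onz(c,*A(x,y),.185))
for n,(x,y) in dict(t1=(540,258),t2=(525,372)).items(): print(n,onz(c,*A(x,y),.155))
print('tongue',onz(c,*A(358,228),.20))
st=bot.read_state();print(Rn.from_rotvec(st['tcp_rot']).as_matrix().round(3))
for sg in(1,-1): delta((-230,0,290),30,sg=sg)
w=snap('wrist');R0=Rn.from_rotvec(st['tcp_rot']).as_matrix();Rc=np.array(w['R']);o=-Rc.T@np.array(w['t'])
print('cam in tool',(R0.T@(o-st['tool_pos'])).round(3),'fwd',(R0.T@Rc[2]).round(3),'right',(R0.T@Rc[0]).round(3),w['mtx'][0][0])
E
```

```text
axis by silhouette (dist from tilt-corrected is rough) [ 0.61338332 -0.08723412]
axis by base [ 0.62148264 -0.09855729]
bar1 [ 0.49547995 -0.10222767  0.185     ]
bar2 [ 0.49868789 -0.05761977  0.185     ]
t1 [ 0.47518992 -0.10802124  0.155     ]
t2 [ 0.47927532 -0.05484509  0.155     ]
tongue [ 0.55453392 -0.09264355  0.2       ]
[[ 0.948  0.317 -0.001]
 [ 0.317 -0.948  0.002]
 [ 0.    -0.002 -1.   ]]
offset [17.37, 60.13, 7.49] angular [-39.8, -1.4, 142.4] 147.9
offset [17.37, 60.13, 7.49] angular [0.9, -30.4, -32.6] 44.6
cam in tool [ 0.077  0.002 -0.142] fwd [-0.305 -0.001  0.952] right [0.    1.    0.001] 394.63798385159953
```

The jar itself is yawed about -4.3° (bar 44.7 mm and tab 53 mm long, which fits), with its origin near (0.623, -0.090).

```bash
sed -i 's/^YAW=.*/YAW=np.deg2rad(-4.3);J=np.array([.6235,-.0905,.015])/' h.py; python3 - <<'E'
from h import *
delta((-165,0,230),30,sg=-1)
E
```

```text
offset [24.5, 56.15, 1.47] angular [3.6, -30.0, -22.3] 37.5
```

>>> {"name": "drive_tool", "arguments": {
  "deltas": [
    {"hand": 0, "offset": [2.2, 5.0, 0.5], "angular": [0, 0, 0]},
    {"hand": 0, "offset": [4.4, 10, 1], "angular": [0.4, -3, -2.2]},
    {"hand": 0, "offset": [6.6, 15, 1.47], "angular": [0.8, -6.7, -5]},
    {"hand": 0, "offset": [8.8, 20, 1.47], "angular": [1.2, -10, -7.4]},
    {"hand": 0, "offset": [11, 25, 1.47], "angular": [1.6, -13.3, -9.9]},
    {"hand": 0, "offset": [13.2, 30, 1.47], "angular": [2, -16.7, -12.4]},
    {"hand": 0, "offset": [15.3, 35, 1.47], "angular": [2.4, -20, -14.9]},
    {"hand": 0, "offset": [17.4, 40, 1.47], "angular": [2.8, -23.3, -17.3]}
  ],
  "force": 40
}}

```text
time: 1.15
tool_pos: [0.3883, -0.2386, 0.2459]
tcp_rot: [3.059, 0.022, 0.636]
wrist_force: [1.1, 0.1, 0.2]
width: 0.002
```

```bash
python3 - <<'E'
from h import *
delta((-165,0,230),30,sg=-1)
E
```

```text
offset [7.06, 16.05, -0.09] angular [0.9, -6.6, -4.8] 8.2
```

>>> {"name": "drive_tool", "arguments": {
  "deltas": [
    {"hand": 0, "offset": [2.3, 5.3, 0], "angular": [0.3, -2.2, -1.6]},
    {"hand": 0, "offset": [4.7, 10.7, 0], "angular": [0.6, -4.4, -3.2]},
    {"hand": 0, "offset": [7.06, 16.05, 0], "angular": [0.9, -6.6, -4.8]},
    {"hand": 0, "offset": [7.06, 16.05, 0], "angular": [0.9, -6.6, -4.8]},
    {"hand": 0, "offset": [7.06, 16.05, 0], "angular": [0.9, -6.6, -4.8]}
  ]
}}

```text
time: 1.78
tool_pos: [0.4585, -0.0791, 0.2458]
tcp_rot: [3.015, -0.105, 0.804]
wrist_force: [-0.2, 0.1, -0.0]
width: -0.004
```

```bash
python3 - <<'E'
from h import *
c=snap('wrist','w1.png');snap('side','s1.png');print(w2j(bot.read_state()['tool_pos']))
for th in (1.85,2.1):
  for n,p in dict(tab=(-78-60*np.sin(th)-5*np.cos(th),101-60*np.cos(th)+5*np.sin(th)),
    bar=(-78-23*np.sin(th)+63*np.sin(th-2.4),101-23*np.cos(th)+63*np.cos(th-2.4))).items():
    print(th,n,np.round(p,1),[proj(c,j2w((p[0],y,p[1]))).round(1).tolist() for y in(-22,22)])
E
```

```text
[-165.2991141    -3.09004163  230.95843725]
1.85 tab [-134.3  122.3] [[348.5, 269.4], [284.6, 269.1]]
1.85 bar [-133.  161.] [[353.1, 259.0], [278.9, 258.6]]
2.1 tab [-127.3  135.6] [[349.8, 256.2], [283.1, 255.9]]
2.1 bar [-116.5  172.8] [[354.4, 227.2], [277.5, 226.9]]
```

View pics/w1.png

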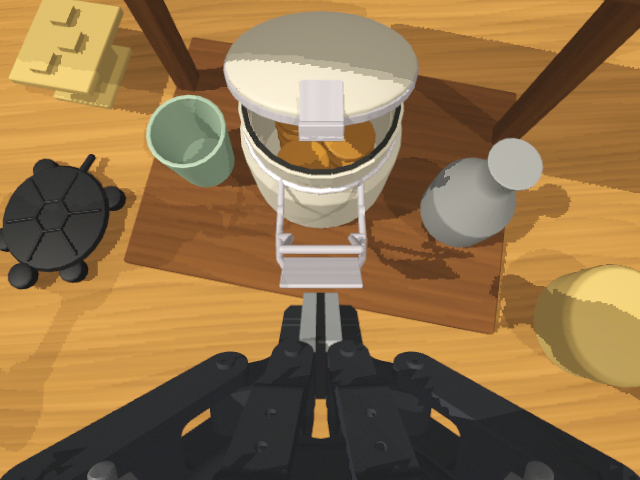

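The wrist view is well aligned. The bar runs from (278,249) to (363,249), the tab covers rows 262–286, the lid tongue's lip is at (321,138) and the jar's front base is near row 226. Next I'll triangulate these against the scene view.

```bash
sed -i 's/-.0905,.015/-.0935,.015/' h.py; python3 - <<'E'
from h import *
w=np.load('pics/w1.png.npz');c=np.load('pics/scene0.png.npz')
A=lambda x,y:(290+x/5-.4,130+y/5-.4)
for n,a,b in(('bar R',(500,235),(363,249)),('bar L',(487,333),(278,249)),('tab R',(540,258),(362,286)),('tab L',(523,372),(279,286)),('lip R',(364,200),(343,138)),('lip L',(352,256),(300,138))):
    P=tri((c,*A(*a)),(w,*b));print(n,P.round(4),w2j(P).round(1),proj(c,P)-A(*a),proj(w,P)-b)
for p in((-69,0,0),(-79,0,164)):print(p,proj(w,j2w(p)).round(1))
# front base edge, rim gasket
print('base front',w2j(onz(w,321,226,.015)).round(1))
o=cv2.resize(w['frame'][100:300,220:420],None,fx=3,fy=3,interpolation=cv2.INTER_CUBIC)
s=np.load('pics/s1.png.npz')['frame'];o2=cv2.resize(s[205:275,310:400],None,fx=5,fy=5,interpolation=cv2.INTER_CUBIC)
k=np.zeros((600,800,3),np.uint8);k[:350,:450]=o2;k[:600,450:800]=o[:,125:475];cv2.imwrite('pics/k.png',k)
E
```

```text
bar R [ 0.4948 -0.1089  0.1725] [-127.1  -25.   157.5] [-0.23651068 -0.20779993] [-0.55015911  0.94186997]
bar L [ 0.4979 -0.0591  0.1812] [-127.9   24.9  166.2] [0.22844688 0.14308379] [ 0.36903731 -0.8698616 ]
tab R [ 0.4749 -0.1089  0.1531] [-147.1  -26.5  138.1] [0.05537487 0.03400252] [ 0.08013874 -0.20044536]
tab L [ 0.4792 -0.0558  0.1521] [-146.8   26.8  137.1] [0.29467247 0.13568968] [ 0.31357363 -1.01335286]
lip R [ 0.5525 -0.1006  0.2076] [-70.2 -12.4 192.6] [0.27319618 0.44945188] [ 1.33431349 -1.4472198 ]
lip L [ 0.5556 -0.0769  0.2046] [-69.   11.5 189.6] [0.28179528 0.37655844] [ 1.05423455 -1.34933652]
(-69, 0, 0) [321.  220.9]
(-79, 0, 164) [321.5 170.7]
base front [-74.4  -0.    0. ]
```

View pics/k.png

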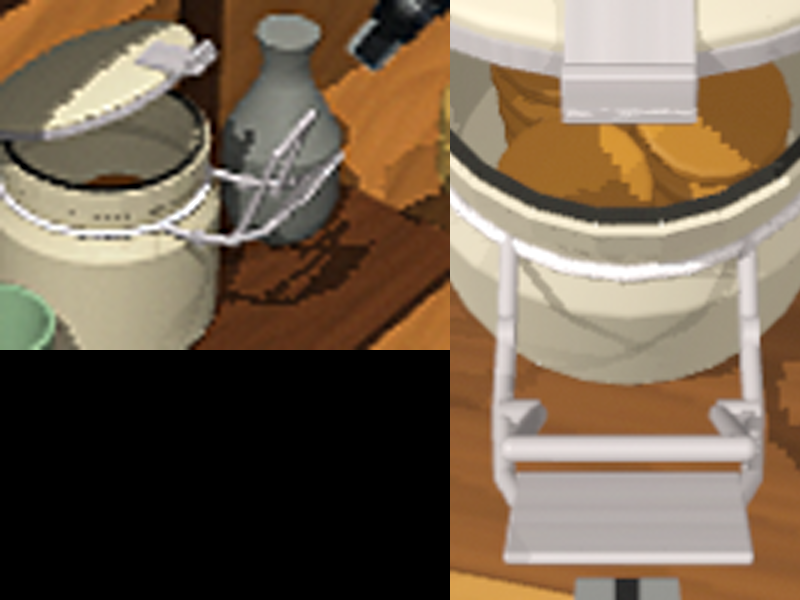

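The base front and the tab and lip radii agree if J.x ≈ 0.6185. That gives lever ≈ 2.0 and lid ≈ 0.32. Now I'll set up the lid push with a 45° tilt.

```bash
sed -i 's/\[.6235/[.6185/' h.py; python3 - <<'E'
from h import *
print(w2j(bot.read_state()['tool_pos']))
for p in((-110,0,235),(-75,0,222),(-50,0,208),(-51,0,190),(-52,0,180),(-56,0,166),(-57.5,0,157)): delta(p,45,sg=-1)
E
```

```text
[-160.53812461    0.2764074   230.95843725]
offset [5.04, -0.41, 0.4] angular [-1.1, -15.1, 0.0] 15.1
offset [8.53, -0.67, -0.9] angular [-1.1, -15.1, 0.0] 15.1
offset [11.02, -0.86, -2.3] angular [-1.1, -15.1, 0.0] 15.1
offset [10.92, -0.85, -4.1] angular [-1.1, -15.1, 0.0] 15.1
offset [10.82, -0.84, -5.1] angular [-1.1, -15.1, 0.0] 15.1
offset [10.42, -0.81, -6.5] angular [-1.1, -15.1, 0.0] 15.1
offset [10.27, -0.8, -7.4] angular [-1.1, -15.1, 0.0] 15.1
```

>>> {"name": "drive_tool", "arguments": {
  "deltas": [
    {"hand": 0, "offset": [1.5, -0.1, 0.2], "angular": [-0.5, -7.5, 0]},
    {"hand": 0, "offset": [3.5, -0.3, 0.4], "angular": [-1.1, -15.1, 0]},
    {"hand": 0, "offset": [5.5, -0.45, 0.4], "angular": [-1.1, -15.1, 0]},
    {"hand": 0, "offset": [8.5, -0.67, -0.5], "angular": [-1.1, -15.1, 0]},
    {"hand": 0, "offset": [10, -0.8, -1.2], "angular": [-1.1, -15.1, 0]},
    {"hand": 0, "offset": [11, -0.86, -2], "angular": [-1.1, -15.1, 0]},
    {"hand": 0, "offset": [11, -0.86, -2.3], "angular": [-1.1, -15.1, 0]},
    {"hand": 0, "offset": [11, -0.86, -2.3], "angular": [-1.1, -15.1, 0]}
  ]
}}

```text
time: 2.88
tool_pos: [0.5681, -0.089, 0.2224]
tcp_rot: [2.874, -0.106, 1.191]
wrist_force: [-0.1, -0.6, -1.1]
width: -0.006
```

```bash
python3 - <<'E'
from h import *
s=bot.read_state();print(w2j(s['tool_pos']),s['wrist_force'],s['q'].round(2))
c=snap('wrist','w2.png');d=snap('side','s2.png')
k=np.zeros((480,800,3),np.uint8);k[:,:400]=c['frame'][:,120:520];k[:350,400:]=cv2.resize(d['frame'][195:265,310:390],None,fx=5,fy=5,interpolation=2);cv2.imwrite('pics/k2.png',k)
E
```

```text
[-50.62525179   0.67602204 207.38419607] [-0.08070755 -0.63538608 -1.10531816] [-0.29 -0.34  2.4   0.47  0.34  0.97]
```

View pics/k2.png

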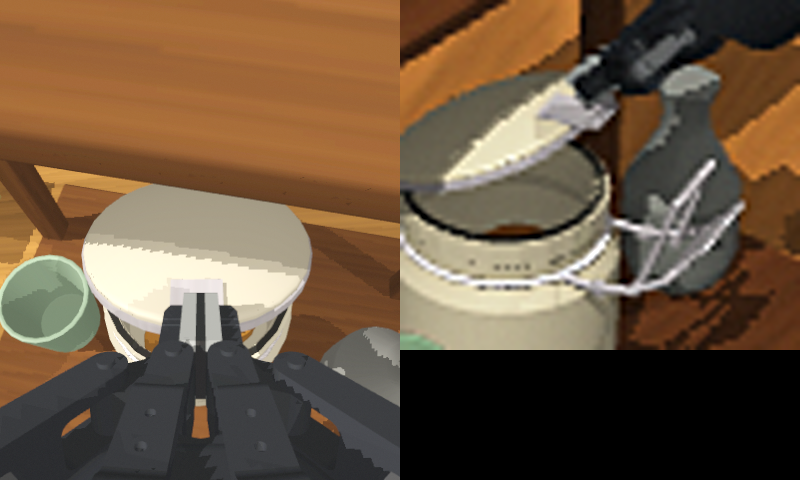

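The fingertips sit over the tongue, inside the lip, at about (200,293) in the left panel, and the shelf board is clear. I'm pressing down in small steps.

>>> {"name": "drive_tool", "arguments": {
  "deltas": [
    {"hand": 0, "offset": [0, 0, -0.8], "angular": [0, 0, 0]},
    {"hand": 0, "offset": [0, 0, -1.6], "angular": [0, 0, 0]},
    {"hand": 0, "offset": [-0.1, 0, -2.2], "angular": [0, 0, 0]},
    {"hand": 0, "offset": [-0.2, 0, -2.8], "angular": [0, 0, 0]},
    {"hand": 0, "offset": [-0.3, 0, -3.4], "angular": [0, 0, 0]},
    {"hand": 0, "offset": [-0.5, 0, -4.0], "angular": [0, 0, 0]},
    {"hand": 0, "offset": [-0.6, 0, -4.4], "angular": [0, 0, 0]},
    {"hand": 0, "offset": [-0.6, 0, -4.4], "angular": [0, 0, 0]}
  ]
}}

```text
time: 3.98
tool_pos: [0.5623, -0.0882, 0.1782]
tcp_rot: [2.875, -0.105, 1.191]
wrist_force: [-0.2, -0.8, -0.3]
width: 0.001
```

>>> {"name": "drive_tool", "arguments": {
  "deltas": [
    {"hand": 0, "offset": [0, 0, -0.2], "angular": [0, 0, 0]},
    {"hand": 0, "offset": [0, 0, -0.4], "angular": [0, 0, 0]},
    {"hand": 0, "offset": [0, 0, -0.5], "angular": [0, 0, 0]},
    {"hand": 0, "offset": [0, 0, -0.5], "angular": [0, 0, 0]}
  ]
}}

```text
time: 4.47
tool_pos: [0.5627, -0.0882, 0.1739]
tcp_rot: [2.874, -0.104, 1.192]
wrist_force: [-0.5, 0.2, -0.0]
width: 0.001
```

>>> {"name": "drive_tool", "arguments": {
  "deltas": [
    {"hand": 0, "offset": [0, 0, -0.2], "angular": [0, 0, 0]},
    {"hand": 0, "offset": [0, 0, -0.2], "angular": [0, 0, 0]},
    {"hand": 0, "offset": [0, 0, -0.2], "angular": [0, 0, 0]}
  ]
}}

```text
time: 4.85
tool_pos: [0.5627, -0.0882, 0.1719]
tcp_rot: [2.874, -0.104, 1.192]
wrist_force: [-0.3, 0.4, 0.3]
width: 0.001
```

```bash
python3 - <<'E'
from h import *
s=bot.read_state();print(w2j(s['tool_pos']),s['wrist_force'],s['q'].round(2))
c=snap('wrist','w3.png');d=snap('side','s3.png')
k=np.zeros((480,800,3),np.uint8);k[:,:400]=c['frame'][:,120:520];k[:350,400:]=cv2.resize(d['frame'][205:275,310:390],None,fx=5,fy=5,interpolation=2);cv2.imwrite('pics/k3.png',k)
E
```

```text
[-56.03716818   1.1078993  156.92185107] [-0.33406441  0.43130889  0.31614839] [-0.29 -0.27  2.46  0.71  0.24  0.71]
```

View pics/k3.png

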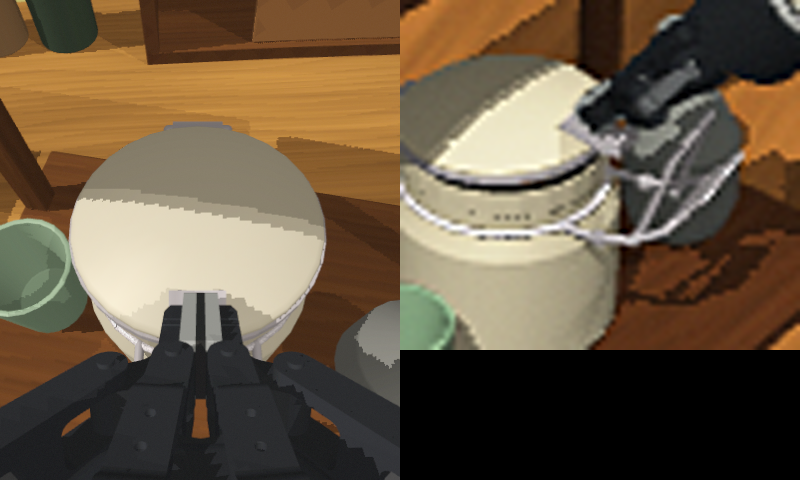

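The lid follows the finger and is almost down, with a thin dark gap left at the front rim. I'll continue until the force rises.

>>> {"name": "drive_tool", "arguments": {
  "deltas": [
    {"hand": 0, "offset": [0, 0, -0.2], "angular": [0, 0, 0]},
    {"hand": 0, "offset": [0, 0, -0.4], "angular": [0, 0, 0]},
    {"hand": 0, "offset": [0, 0, -0.4], "angular": [0, 0, 0]}
  ]
}}

```text
time: 5.32
tool_pos: [0.5627, -0.0882, 0.168]
tcp_rot: [2.874, -0.104, 1.192]
wrist_force: [-1.5, -0.7, 1.4]
width: 0.0
```

>>> {"name": "drive_tool", "arguments": {
  "deltas": [
    {"hand": 0, "offset": [0, 0, -0.2], "angular": [0, 0, 0]},
    {"hand": 0, "offset": [0, 0, -0.3], "angular": [0, 0, 0]},
    {"hand": 0, "offset": [0, 0, -0.3], "angular": [0, 0, 0]}
  ]
}}

```text
time: 5.7
tool_pos: [0.5631, -0.0883, 0.1669]
tcp_rot: [2.872, -0.103, 1.196]
wrist_force: [-22.2, 2.1, 19.3]
width: -0.003
```

The force is 29 N along the tool, so the lid is seated. I'm backing off and computing the bail push with a 25° tilt, so the finger's front face meets the bar.

>>> {"name": "drive_tool", "arguments": {
  "deltas": [
    {"hand": 0, "offset": [-0.1, 0, 0.15], "angular": [0, 0, 0]},
    {"hand": 0, "offset": [-0.1, 0, 0.15], "angular": [0, 0, 0]},
    {"hand": 0, "offset": [-0.3, 0, 1], "angular": [0, 0, 0]},
    {"hand": 0, "offset": [-0.5, 0, 3], "angular": [0, 0, 0]},
    {"hand": 0, "offset": [-2, 0.15, 5], "angular": [0, 0, 0]},
    {"hand": 0, "offset": [-5, 0.4, 5], "angular": [0, 0, 0]},
    {"hand": 0, "offset": [-8, 0.6, 5], "angular": [0, 0, 0]},
    {"hand": 0, "offset": [-8, 0.6, 5], "angular": [0, 0, 0]}
  ]
}}

```text
time: 6.7
tool_pos: [0.4812, -0.082, 0.2137]
tcp_rot: [2.874, -0.105, 1.191]
wrist_force: [0.5, -0.1, 0.5]
width: 0.002
```

```bash
python3 - <<'E'
from h import *
s=bot.read_state();print(w2j(s['tool_pos']),s['q'].round(2))
for p in((-165,0,200),(-160,0,157),(-142,0,157)): delta(p,25,sg=-1)
E
```

```text
[-137.8228399     1.19834202  198.72647137] [-0.37 -0.57  2.55  0.49  0.45  0.92]
offset [-2.72, 0.08, 0.13] angular [1.5, 20.0, -0.1] 20.0
offset [-2.22, 0.05, -4.17] angular [1.5, 20.0, -0.1] 20.0
offset [-0.43, -0.09, -4.17] angular [1.5, 20.0, -0.1] 20.0
```

>>> {"name": "drive_tool", "arguments": {
  "deltas": [
    {"hand": 0, "offset": [0, 0, 0.5], "angular": [0.7, 9, 0]},
    {"hand": 0, "offset": [-0.5, 0, 0.5], "angular": [1.5, 20, 0]},
    {"hand": 0, "offset": [-2.7, 0.08, 0.2], "angular": [1.5, 20, 0]},
    {"hand": 0, "offset": [-2.5, 0.05, -2], "angular": [1.5, 20, 0]},
    {"hand": 0, "offset": [-2.2, 0.05, -4.2], "angular": [1.5, 20, 0]},
    {"hand": 0, "offset": [-2.2, 0.05, -4.2], "angular": [1.5, 20, 0]}
  ]
}}

```text
time: 7.45
tool_pos: [0.4597, -0.0811, 0.1701]
tcp_rot: [3.053, -0.111, 0.669]
wrist_force: [0.4, 0.2, -0.5]
width: 0.0
```

```bash
python3 - <<'E'
from h import *
s=bot.read_state();print(w2j(s['tool_pos']),s['q'].round(2),s['wrist_force'])
c=snap('wrist','w4.png');d=snap('side','s4.png')
k=np.zeros((480,800,3),np.uint8);k[:,:400]=c['frame'][:,120:520];k[:350,400:]=cv2.resize(d['frame'][205:275,310:390],None,fx=5,fy=5,interpolation=2);cv2.imwrite('pics/k4.png',k)
for p in((-142,0,157),(-109,0,162),(-97,0,160)): delta(p,25,sg=-1)
E
```

```text
[-159.32555075    0.44347484  155.10842028] [-0.3  -0.38  2.39  0.15  0.72  1.25] [ 0.44415687  0.20698595 -0.46500346]
offset [1.57, -0.12, -0.1] angular [-0.0, -0.0, -0.1] 0.2
offset [4.86, -0.36, 0.4] angular [-0.0, -0.0, -0.1] 0.2
offset [6.06, -0.45, 0.2] angular [-0.0, -0.0, -0.1] 0.2
```

View pics/k4.png

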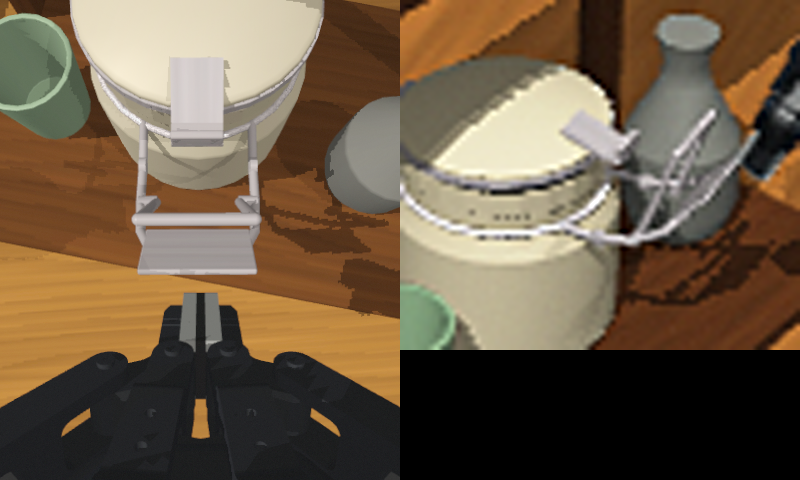

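The lid is down. The bar is at row 218 (cols 133–260 in the left panel), the tab's outer edge is at row 273 and the fingertips are at row 293. I'll triangulate the bar and tab edge from the two wrist views.

```bash
python3 - <<'E'
from h import *
w=np.load('pics/w1.png.npz');v=np.load('pics/w4.png.npz')
for n,a,b in(('bar',(320.5,249),(317,218.5)),('tabedge',(320.5,286),(317.5,273))):
    P=tri((w,*a),(v,*b));print(n,w2j(P).round(1))
for p in((-123,0,167),(-145,0,138),(-79,0,150)):print(p,proj(v,j2w(p)).round(1),proj(w,j2w(p)).round(1))
E
```

```text
bar [-117.2    0.6  131.6]
tabedge [-143.5    0.3  150.8]
(-123, 0, 167) [317.1 218.1] [321.7 248.3]
(-145, 0, 138) [317.6 277. ] [321.4 290.2]
(-79, 0, 150) [317.9 126.1] [321.9 186. ]
```

The model matches (bar predicted at row 218.1, seen at 218.5). Pushing the bail over.

>>> {"name": "drive_tool", "arguments": {
  "deltas": [
    {"hand": 0, "offset": [1.5, -0.12, 0.1], "angular": [0, 0, 0]},
    {"hand": 0, "offset": [2.5, -0.2, 0.3], "angular": [0, 0, 0]},
    {"hand": 0, "offset": [3.5, -0.27, 0.5], "angular": [0, 0, 0]},
    {"hand": 0, "offset": [4.5, -0.34, 0.6], "angular": [0, 0, 0]},
    {"hand": 0, "offset": [5.2, -0.4, 0.6], "angular": [0, 0, 0]},
    {"hand": 0, "offset": [6.0, -0.45, 0.5], "angular": [0, 0, 0]},
    {"hand": 0, "offset": [6.0, -0.45, 0.5], "angular": [0, 0, 0]},
    {"hand": 0, "offset": [6.0, -0.45, 0.5], "angular": [0, 0, 0]}
  ]
}}

```text
time: 8.55
tool_pos: [0.5204, -0.0861, 0.1777]
tcp_rot: [3.05, -0.111, 0.675]
wrist_force: [-0.3, -0.5, 0.4]
width: -0.003
```

```bash
python3 - <<'E'
from h import *
s=bot.read_state();print(w2j(s['tool_pos']),s['q'].round(2),s['wrist_force'])
c=snap('wrist','w5.png');d=snap('side','s5.png')
k=np.zeros((480,800,3),np.uint8);k[:,:400]=c['frame'][:,120:520];k[:350,400:]=cv2.resize(d['frame'][205:275,310:390],None,fx=5,fy=5,interpolation=2);cv2.imwrite('pics/k5.png',k)
E
```

```text
[-9.83758389e+01 -1.44276812e-02  1.62656121e+02] [-0.26 -0.25  2.28  0.13  0.68  1.3 ] [-0.33055405 -0.47868065  0.41446017]
```

View pics/k5.png

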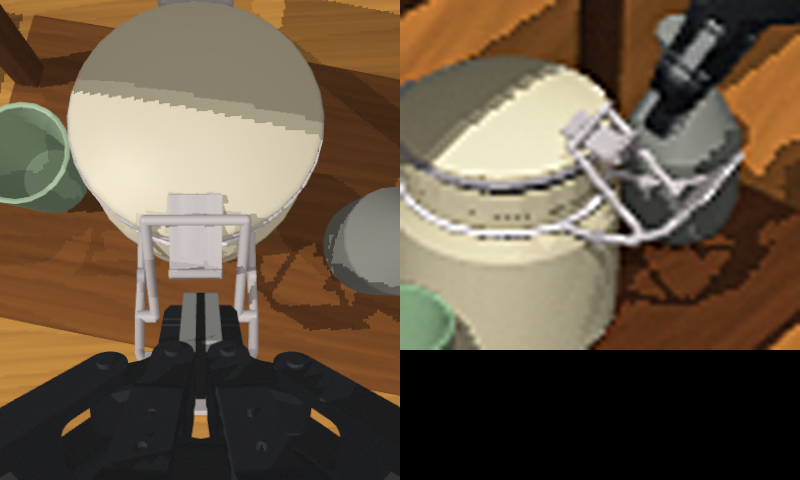

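The bail lies over the tongue: its bar is at row 218, inside the lip at row ~272. Next I'll compute the lever path at 35° tilt.

```bash
cat >> h.py <<'E'
def tcp_for(th,tilt=35,clear=0):
    t=np.deg2rad(tilt);x=np.array([np.cos(t),np.sin(t)])
    k=np.clip((th-.7)/(1.1-.7),0,1);r=56+(66-56)*k;off=-11*(2*k-1)  # k=1 back corner, 0 front corner
    n=np.array([-np.cos(th),np.sin(th)]);c=np.array([-78,101])+r*np.array([-np.sin(th),-np.cos(th)])+(5+clear)*n
    q=c-off*x;return (q[0],0,q[1])
E
python3 - <<'E'
from h import *
s=bot.read_state();b=(s['tool_pos'],s['tcp_rot'])
for p in((-115,0,185),(-130,0,175)):delta(p,35,b,-1)
delta(tcp_for(2.0,clear=12),35,b,-1)
p0=np.array(tcp_for(2.0,clear=12))
for th in np.arange(2.0,-.01,-.1): 
    p=np.array(tcp_for(th));d=jf()@(p-p0)/10;print(th.round(2),p.round(0),d.round(2))
E
```

```text
offset [-1.66, 0.13, 2.22] angular [-0.7, -10.0, -0.1] 10.0
offset [-3.15, 0.24, 1.22] angular [-0.7, -10.0, -0.1] 10.0
offset [-2.35, 0.18, -1.26] angular [-0.7, -10.0, -0.1] 10.0
2.0 [-127.    0.  139.] [-0.5   0.04 -1.09]
1.9 [-130.    0.  133.] [-0.79  0.06 -1.69]
1.8 [-132.    0.  127.] [-1.02  0.08 -2.31]
1.7 [-134.    0.  121.] [-1.18  0.09 -2.95]
1.6 [-135.    0.  114.] [-1.29  0.1  -3.6 ]
1.5 [-135.    0.  108.] [-1.32  0.1  -4.26]
1.4 [-135.    0.  101.] [-1.29  0.1  -4.92]
1.3 [-134.    0.   94.] [-1.2   0.09 -5.58]
1.2 [-132.    0.   88.] [-1.04  0.08 -6.22]
1.1 [-130.    0.   82.] [-0.81  0.06 -6.84]
1.0 [-130.    0.   74.] [-0.77  0.06 -7.62]
0.9 [-129.    0.   67.] [-0.69  0.05 -8.32]
0.8 [-128.    0.   61.] [-0.6   0.05 -8.96]
0.7 [-127.    0.   55.] [-0.5   0.04 -9.52]
0.6 [-123.    0.   51.] [-0.08  0.01 -9.89]
0.5 [-118.    0.   48.] [  0.37  -0.03 -10.23]
0.4 [-113.    0.   45.] [  0.85  -0.06 -10.52]
0.3 [-108.    0.   43.] [  1.36  -0.1  -10.76]
0.2 [-103.    0.   41.] [  1.88  -0.14 -10.94]
0.1 [-98.   0.  39.] [  2.43  -0.18 -11.08]
-0.0 [-92.   0.  39.] [  2.98  -0.22 -11.15]
```

>>> {"name": "drive_tool", "arguments": {
  "deltas": [
    {"hand": 0, "offset": [-1.0, 0.08, 1.8], "angular": [0, 0, 0]},
    {"hand": 0, "offset": [-2.4, 0.18, 2.0], "angular": [-0.7, -10, 0]},
    {"hand": 0, "offset": [-2.4, 0.18, 1.2], "angular": [-0.7, -10, 0]},
    {"hand": 0, "offset": [-2.35, 0.18, -1.26], "angular": [-0.7, -10, 0]},
    {"hand": 0, "offset": [-2.35, 0.18, -1.26], "angular": [-0.7, -10, 0]}
  ]
}}

```text
time: 9.28
tool_pos: [0.4962, -0.0841, 0.1635]
tcp_rot: [2.977, -0.109, 0.932]
wrist_force: [-0.6, 0.4, 1.1]
width: 0.001
```

>>> {"name": "drive_tool", "arguments": {
  "deltas": [
    {"hand": 0, "offset": [-0.5, 0.04, -1.1], "angular": [0, 0, 0]},
    {"hand": 0, "offset": [-0.8, 0.06, -1.7], "angular": [0, 0, 0]},
    {"hand": 0, "offset": [-1.0, 0.08, -2.3], "angular": [0, 0, 0]},
    {"hand": 0, "offset": [-1.2, 0.09, -2.95], "angular": [0, 0, 0]},
    {"hand": 0, "offset": [-1.3, 0.1, -3.6], "angular": [0, 0, 0]},
    {"hand": 0, "offset": [-1.3, 0.1, -4.25], "angular": [0, 0, 0]},
    {"hand": 0, "offset": [-1.3, 0.1, -4.9], "angular": [0, 0, 0]},
    {"hand": 0, "offset": [-1.3, 0.1, -4.9], "angular": [0, 0, 0]}
  ]
}}

```text
time: 10.28
tool_pos: [0.4836, -0.0831, 0.1153]
tcp_rot: [2.975, -0.108, 0.936]
wrist_force: [0.1, 0.1, 0.1]
width: -0.002
```

```bash
python3 - <<'E'
from h import *
s=bot.read_state();print(w2j(s['tool_pos']),s['q'].round(2),s['wrist_force'])
c=snap('wrist','w6.png');d=snap('side','s6.png')
k=np.zeros((480,800,3),np.uint8);k[:,:400]=c['frame'][:,120:520];k[:350,400:]=cv2.resize(d['frame'][205:275,310:390],None,fx=5,fy=5,interpolation=2);cv2.imwrite('pics/k6.png',k)
E
```

```text
[-135.30305371    0.21553469  100.26770818] [-0.32 -0.32  2.53  0.41  0.37  0.98] [0.05203111 0.11613475 0.06659432]
```

View pics/k6.png

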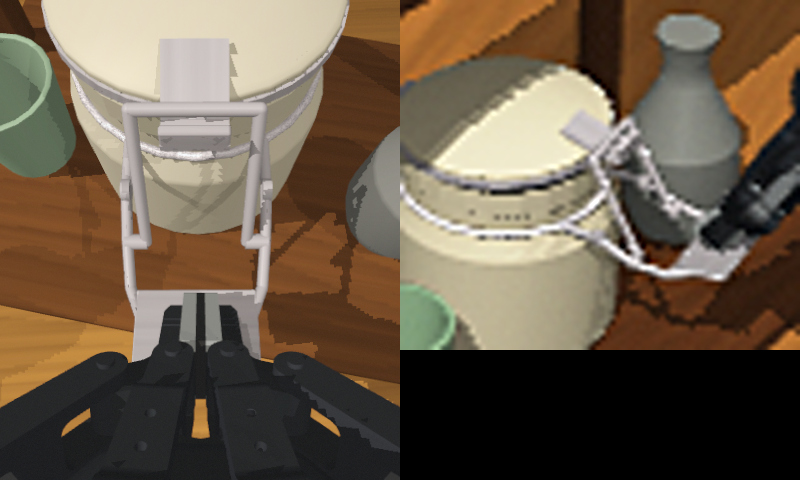

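The lever is at about 1.4 and the bar (row 108) is still inside the lip (rows 130–150). q3 is near its limit at 2.53, so I'll drop the tilt to 25° for the rest.

```bash
python3 - <<'E'
from h import *
s=bot.read_state();b=(s['tool_pos'],s['tcp_rot'])
delta(tcp_for(1.4,30),30,b,-1);delta(tcp_for(1.4,25),25,b,-1)
p0=np.array(tcp_for(1.4,25))
for th in np.arange(1.3,-.01,-.1): 
    p=np.array(tcp_for(th,25));d=jf()@(p-p0)/10;print(th.round(2),p.round(0),d.round(2))
E
```

```text
offset [0.06, -0.02, -0.07] angular [0.3, 5.0, -0.1] 5.0
offset [0.1, -0.02, -0.16] angular [0.7, 9.9, -0.1] 10.0
1.3 [-133.    0.   93.] [ 0.1  -0.01 -0.65]
1.2 [-131.    0.   86.] [ 0.26 -0.02 -1.3 ]
1.1 [-129.    0.   80.] [ 0.48 -0.04 -1.92]
1.0 [-129.    0.   73.] [ 0.48 -0.04 -2.61]
0.9 [-129.    0.   67.] [ 0.5  -0.04 -3.24]
0.8 [-128.    0.   62.] [ 0.55 -0.04 -3.79]
0.7 [-128.    0.   57.] [ 0.6  -0.05 -4.26]
0.6 [-124.    0.   53.] [ 1.02 -0.08 -4.64]
0.5 [-119.    0.   50.] [ 1.47 -0.11 -4.98]
0.4 [-114.    0.   47.] [ 1.95 -0.15 -5.26]
0.3 [-109.    0.   44.] [ 2.46 -0.18 -5.5 ]
0.2 [-104.    0.   42.] [ 2.98 -0.22 -5.69]
0.1 [-99.   0.  41.] [ 3.53 -0.27 -5.82]
-0.0 [-93.   0.  40.] [ 4.08 -0.31 -5.9 ]
```

>>> {"name": "drive_tool", "arguments": {
  "deltas": [
    {"hand": 0, "offset": [0.06, 0, -0.07], "angular": [0.3, 5, 0]},
    {"hand": 0, "offset": [0.1, 0, -0.16], "angular": [0.7, 10, 0]},
    {"hand": 0, "offset": [0.2, -0.02, -0.8], "angular": [0.7, 10, 0]},
    {"hand": 0, "offset": [0.35, -0.03, -1.45], "angular": [0.7, 10, 0]},
    {"hand": 0, "offset": [0.55, -0.05, -2.1], "angular": [0.7, 10, 0]},
    {"hand": 0, "offset": [0.55, -0.05, -2.4], "angular": [0.7, 10, 0]}
  ]
}}

```text
time: 11.12
tool_pos: [0.4913, -0.0841, 0.0934]
tcp_rot: [3.048, -0.112, 0.683]
wrist_force: [1.5, 3.3, 9.0]
width: 0.001
```

```bash
python3 - <<'E'
from h import *
s=bot.read_state();print(w2j(s['tool_pos']),s['q'].round(2),s['wrist_force'])
for th in(.9,.8,.7): delta(tcp_for(th,25),25,None,-1)
E
```

```text
[-127.5407828    -0.20634934   78.44498782] [-0.28 -0.19  2.42  0.19  0.49  1.22] [1.54848322 3.34592919 9.03420577]
offset [-0.13, 0.03, -1.14] angular [0.0, 0.3, -0.1] 0.3
offset [-0.09, 0.03, -1.69] angular [0.0, 0.3, -0.1] 0.3
offset [-0.03, 0.02, -2.17] angular [0.0, 0.3, -0.1] 0.3
```

Force is up to 9 N, so the bail is hooked and taking load.

>>> {"name": "drive_tool", "arguments": {
  "deltas": [
    {"hand": 0, "offset": [-0.1, 0, -0.4], "angular": [0, 0, 0]},
    {"hand": 0, "offset": [-0.1, 0, -0.8], "angular": [0, 0, 0]},
    {"hand": 0, "offset": [-0.1, 0, -1.2], "angular": [0, 0, 0]},
    {"hand": 0, "offset": [-0.1, 0, -1.6], "angular": [0, 0, 0]},
    {"hand": 0, "offset": [0, 0, -1.9], "angular": [0, 0, 0]}
  ]
}}

```text
time: 11.75
tool_pos: [0.4935, -0.0853, 0.0767]
tcp_rot: [3.044, -0.112, 0.69]
wrist_force: [3.4, 0.2, 13.2]
width: -0.001
```

```bash
python3 - <<'E'
from h import *
s=bot.read_state();print(w2j(s['tool_pos']),s['q'].round(2),s['wrist_force'])
for th in(.7,.6,.5,.4,.3,.2,.1,0): delta(tcp_for(th,25),25,None,-1)
E
```

```text
[-125.30128541   -1.16328309   61.71364569] [-0.28 -0.16  2.43  0.21  0.44  1.19] [ 3.40928353  0.17515018 13.24764728]
offset [-0.25, 0.14, -0.5] angular [0.1, 0.5, -0.1] 0.6
offset [0.17, 0.1, -0.88] angular [0.1, 0.5, -0.1] 0.6
offset [0.62, 0.07, -1.21] angular [0.1, 0.5, -0.1] 0.6
offset [1.1, 0.03, -1.5] angular [0.1, 0.5, -0.1] 0.6
offset [1.6, -0.0, -1.74] angular [0.1, 0.5, -0.1] 0.6
offset [2.13, -0.04, -1.93] angular [0.1, 0.5, -0.1] 0.6
offset [2.68, -0.08, -2.06] angular [0.1, 0.5, -0.1] 0.6
offset [3.23, -0.13, -2.14] angular [0.1, 0.5, -0.1] 0.6
```

>>> {"name": "drive_tool", "arguments": {
  "deltas": [
    {"hand": 0, "offset": [0.2, 0, -0.3], "angular": [0, 0, 0]},
    {"hand": 0, "offset": [0.6, 0, -0.7], "angular": [0, 0, 0]},
    {"hand": 0, "offset": [1.05, 0, -1.0], "angular": [0, 0, 0]},
    {"hand": 0, "offset": [1.05, 0, -1.0], "angular": [0, 0, 0]}
  ]
}}

```text
time: 12.25
tool_pos: [0.4996, -0.0839, 0.0628]
tcp_rot: [3.05, -0.111, 0.676]
wrist_force: [-0.4, -0.2, -0.4]
width: -0.003
```

```bash
python3 - <<'E'
from h import *
s=bot.read_state();print(w2j(s['tool_pos']),s['q'].round(2),s['wrist_force'])
snap('wrist','w7.png');snap('side','s7.png')
for th in(.4,.3,.2,.1,0): delta(tcp_for(th,25),25,None,-1)
E
```

```text
[-119.25945964    0.6749741    47.79195355] [-0.27 -0.11  2.42  0.21  0.41  1.19] [-0.41032904 -0.20055836 -0.39275221]
offset [0.61, -0.15, -0.01] angular [-0.1, -0.2, -0.1] 0.2
offset [1.12, -0.18, -0.24] angular [-0.1, -0.2, -0.1] 0.2
offset [1.65, -0.22, -0.43] angular [-0.1, -0.2, -0.1] 0.2
offset [2.19, -0.27, -0.56] angular [-0.1, -0.2, -0.1] 0.2
offset [2.75, -0.31, -0.64] angular [-0.1, -0.2, -0.1] 0.2
```

```bash
python3 - <<'E'
from h import *
c=np.load('pics/w7.png.npz');d=np.load('pics/s7.png.npz')
k=np.zeros((480,800,3),np.uint8);k[:,:400]=c['frame'][:,120:520];k[:400,400:]=cv2.resize(d['frame'][205:285,310:390],None,fx=5,fy=5,interpolation=2);cv2.imwrite('pics/k7.png',k)
E
```

```text
(no output)
```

View pics/k7.png

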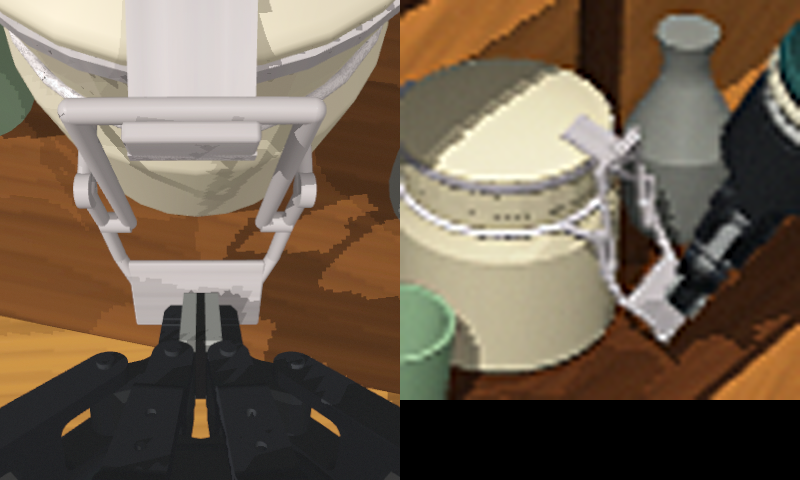

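The bar (row 108) is behind the lip (row 130 and below), the tab is at (197,295) with the finger on its outer face, and the lever is at about 0.5. Pushing on through dead centre.

>>> {"name": "drive_tool", "arguments": {
  "deltas": [
    {"hand": 0, "offset": [0.6, -0.05, -0.1], "angular": [0, 0, 0]},
    {"hand": 0, "offset": [1.1, -0.1, -0.25], "angular": [0, 0, 0]},
    {"hand": 0, "offset": [1.6, -0.12, -0.4], "angular": [0, 0, 0]},
    {"hand": 0, "offset": [2.1, -0.15, -0.5], "angular": [0, 0, 0]},
    {"hand": 0, "offset": [2.1, -0.15, -0.5], "angular": [0, 0, 0]}
  ]
}}

```text
time: 12.98
tool_pos: [0.522, -0.0855, 0.0586]
tcp_rot: [3.05, -0.111, 0.677]
wrist_force: [-0.6, -0.1, 0.5]
width: 0.002
```

>>> {"name": "drive_tool", "arguments": {
  "deltas": [
    {"hand": 0, "offset": [0.3, -0.02, -0.05], "angular": [0, 0, 0]},
    {"hand": 0, "offset": [0.5, -0.04, -0.05], "angular": [0, 0, 0]},
    {"hand": 0, "offset": [0.65, -0.05, -0.05], "angular": [0, 0, 0]},
    {"hand": 0, "offset": [0.65, -0.05, -0.05], "angular": [0, 0, 0]}
  ]
}}

```text
time: 13.48
tool_pos: [0.527, -0.0859, 0.0578]
tcp_rot: [3.051, -0.11, 0.674]
wrist_force: [-7.1, 0.5, 6.2]
width: -0.0
```

There is 7 N of contact at the predicted stop (TCP jar x ≈ -92), so the lever is home. Backing off and checking numerically.

>>> {"name": "drive_tool", "arguments": {
  "deltas": [
    {"hand": 0, "offset": [-1, 0.07, 0], "angular": [0, 0, 0]},
    {"hand": 0, "offset": [-3, 0.2, 1], "angular": [0, 0, 0]},
    {"hand": 0, "offset": [-5, 0.37, 4], "angular": [0, 0, 0]},
    {"hand": 0, "offset": [-6, 0.45, 9], "angular": [0, 0, 0]},
    {"hand": 0, "offset": [-6, 0.45, 14], "angular": [0, 0, 0]},
    {"hand": 0, "offset": [-6, 0.45, 18], "angular": [0, 0, 0]},
    {"hand": 0, "offset": [-6, 0.45, 18], "angular": [0, 0, 0]}
  ]
}}

```text
time: 14.35
tool_pos: [0.4701, -0.0821, 0.2433]
tcp_rot: [3.045, -0.11, 0.69]
wrist_force: [-0.2, 0.3, 0.7]
width: -0.001
```

```bash
python3 - <<'E'
from h import *
s=bot.read_state();print(w2j(s['tool_pos']),s['wrist_force'])
c=snap('wrist','w8.png')
for n,p in dict(bar=(-73,0,141.5),lip=(-79,0,146),tab_top=(-83,0,58),tab_bot=(-83,0,24),bar_if_lever05=(-78-11+63*np.sin(.25),0,142)).items(): print(n,proj(c,j2w(p)).round(1))
f=cv2.cvtColor(c['frame'],cv2.COLOR_BGR2HSV)
m=((f[:,:,1]<40)&(f[:,:,2]>110)).astype(np.uint8) # grey-white metal
for r in range(60,300,4):
    x=np.flatnonzero(m[r,240:400]);g=c['frame'][r,[285,300,320,340,355]].mean(1).astype(int)
    print(r,(x.min()+240,x.max()+240,len(x)) if len(x) else '-',g)
E
```

```text
[-1.48869259e+02  1.96063827e-01  2.28301128e+02] [-0.24646529  0.28380089  0.689386  ]
bar [318.1 185.2]
lip [318.  192.6]
tab_top [318.5 222.3]
tab_bot [318.6 228.5]
bar_if_lever05 [318.1 185.7]
60 - [137 139 139 138 138]
64 - [139 139 139 139 138]
68 - [162 138 139 139 138]
72 (np.int64(241), np.int64(249), 2) [162 163 140 139 139]
76 (np.int64(240), np.int64(281), 37) [163 164 165 143 139]
80 (np.int64(240), np.int64(299), 60) [226 217 165 167 167]
84 (np.int64(240), np.int64(318), 77) [226 224 167 167 167]
88 (np.int64(240), np.int64(338), 99) [226 226 224 182 167]
92 (np.int64(240), np.int64(359), 116) [226 226 225 221 219]
96 (np.int64(240), np.int64(382), 117) [228 226 225 221 218]
100 (np.int64(240), np.int64(380), 127) [229 227 225 222 220]
104 (np.int64(240), np.int64(392), 129) [230 228 227 223 219]
108 (np.int64(240), np.int64(386), 128) [231 229 227 224 220]
112 (np.int64(240), np.int64(382), 133) [232 229 228 224 220]
116 (np.int64(240), np.int64(391), 137) [234 231 229 225 221]
120 (np.int64(240), np.int64(383), 136) [236 232 229 225 221]
124 (np.int64(240), np.int64(
[... 1439 characters left out ...]
26 120]
220 (np.int64(284), np.int64(351), 68) [164 203 202 202  82]
224 (np.int64(288), np.int64(348), 61) [ 82 171 171 170  61]
228 (np.int64(289), np.int64(346), 58) [ 83 170 169 168  62]
232 (np.int64(290), np.int64(346), 57) [ 82 172 171 170  58]
236 (np.int64(291), np.int64(345), 55) [ 84 169 168 167  58]
240 - [90 85 88 87 86]
244 - [88 89 91 87 88]
248 - [94 87 86 91 87]
252 - [91 93 85 93 91]
256 - [92 90 92 87 90]
260 - [92 93 89 89 91]
264 - [85 92 93 89 85]
268 - [83 89 91 92 87]
272 - [90 85 89 90 92]
276 - [94 89 91 88 88]
280 - [95 91 90 89 87]
284 - [96 94 91 97 91]
288 - [94 95 93 90 97]
292 - [145 132  79  91  91]
296 (np.int64(304), np.int64(337), 25) [143 144  34  92  92]
```

The viewer limit is reached, so I'll check the lever angle from the tab's rows instead (top edge ~219, bottom ~238; bar centre ~190).

```bash
python3 - <<'E'
from h import *
c=np.load('pics/w8.png.npz')
g=c['frame'][180:246,318].mean(1).astype(int);print(list(zip(range(180,246),g)))
print('bar col',[(r,int(c['frame'][r,278].mean()),int(c['frame'][r,356].mean())) for r in range(180,200)])
for th in(0,.1,.2,.3,.4,.5):
    f=lambda r,o:proj(c,j2w((-78-r*np.sin(th)-o*np.cos(th),0,101-r*np.cos(th)+o*np.sin(th))))[1].round(1)
    w=lambda r,o:[proj(c,j2w((-78-r*np.sin(th)-o*np.cos(th),y,101-r*np.cos(th)+o*np.sin(th))))[0].round(1) for y in(-26,26)]
    print(th,'top in/out',f(43,2),f(43,5),'bottom',f(77,5),'cols',w(43,5),w(77,5))
    B=np.array([-78-23*np.sin(th),101-23*np.cos(th)]);print('   bailpivot row',proj(c,j2w((B[0],0,B[1])))[1])
E
```

```text
[(180, np.int64(212)), (181, np.int64(213)), (182, np.int64(213)), (183, np.int64(213)), (184, np.int64(212)), (185, np.int64(213)), (186, np.int64(206)), (187, np.int64(188)), (188, np.int64(187)), (189, np.int64(202)), (190, np.int64(211)), (191, np.int64(215)), (192, np.int64(205)), (193, np.int64(193)), (194, np.int64(174)), (195, np.int64(166)), (196, np.int64(191)), (197, np.int64(210)), (198, np.int64(213)), (199, np.int64(215)), (200, np.int64(211)), (201, np.int64(184)), (202, np.int64(130)), (203, np.int64(132)), (204, np.int64(129)), (205, np.int64(126)), (206, np.int64(127)), (207, np.int64(127)), (208, np.int64(128)), (209, np.int64(128)), (210, np.int64(128)), (211, np.int64(128)), (212, np.int64(128)), (213, np.int64(129)), (214, np.int64(124)), (215, np.int64(115)), (216, np.int64(114)), (217, np.int64(118)), (218, np.int64(134)), (219, np.int64(153)), (220, np.int64(163)), (221, np.int64(171)), (222, np.int64(169)), (223, np.int64(169)), (224, np.int64(170)), (225, np.int64(172)), (226, np.int64(172)), (227, np.int64(171)), (228, np.int64(169)), (229, np.int64(167)),
[... 943 characters left out ...]
at64(346.5), np.float64(290.8)]
   bailpivot row 214.76308350880498
0.2 top in/out 228.5 231.8 bottom 244.2 cols [np.float64(349.2), np.float64(287.7)] [np.float64(346.6), np.float64(290.5)]
   bailpivot row 217.4715125539591
0.3 top in/out 233.1 236.3 bottom 251.9 cols [np.float64(349.4), np.float64(287.5)] [np.float64(346.9), np.float64(290.2)]
   bailpivot row 220.08576577968176
0.4 top in/out 237.5 240.6 bottom 259.3 cols [np.float64(349.6), np.float64(287.2)] [np.float64(347.1), np.float64(289.9)]
   bailpivot row 222.5840789834706
0.5 top in/out 241.7 244.6 bottom 266.5 cols [np.float64(349.8), np.float64(287.0)] [np.float64(347.5), np.float64(289.5)]
   bailpivot row 224.9449717249144
```

The tab spans more rows than the model gives for 0 rad, so I'll settle it with a sideways-parallax triangulation of the tab's corners.

>>> {"name": "drive_tool", "arguments": {
  "deltas": [
    {"hand": 0, "offset": [0, 4, 0], "angular": [0, 0, 0]},
    {"hand": 0, "offset": [0, 8, 0], "angular": [0, 0, 0]},
    {"hand": 0, "offset": [0, 10, 0], "angular": [0, 0, 0]},
    {"hand": 0, "offset": [0, 10, 0], "angular": [0, 0, 0]},
    {"hand": 0, "offset": [0, 10, 0], "angular": [0, 0, 0]}
  ]
}}

```text
time: 15.02
tool_pos: [0.4669, 0.0183, 0.2363]
tcp_rot: [3.05, -0.11, 0.673]
wrist_force: [0.1, -0.3, 0.2]
width: -0.001
```

```bash
python3 - <<'E'
from h import *
a=np.load('pics/w8.png.npz');b=snap('wrist','w9.png')
def tabc(c,p):
    f=c['frame'];h=cv2.cvtColor(f,cv2.COLOR_BGR2HSV);u,v=proj(c,j2w((-85,0,40))).astype(int);v+=5
    print('seed',u,v,f[v,u],h[v,u])
    m=(np.abs(f.astype(int)-f[v,u].astype(int)).max(2)<14).astype(np.uint8)
    n,l=cv2.connectedComponents(m);k=(l==l[v,u]).astype(np.uint8);ct=max(cv2.findContours(k,0,2)[0],key=cv2.contourArea)
    x=cv2.approxPolyDP(ct,2.5,True)[:,0];print('area',cv2.contourArea(ct),x.tolist());return ct[:,0]
for c in(a,b): tabc(c,0)
for th in(0,.1,.3):
    print(th,[proj(b,j2w((-78-77*np.sin(th)-5*np.cos(th),y,101-77*np.cos(th)+5*np.sin(th)))).round(1).tolist() for y in(26,-26)])
E
```

```text
seed 318 232 [168 169 179] [  3  16 179]
area 928.0 [[350, 216], [347, 221], [285, 220], [291, 237], [344, 238]]
seed 431 217 [163 166 174] [  8  16 174]
area 1005.0 [[483, 197], [473, 196], [466, 201], [468, 205], [437, 205], [463, 202], [407, 202], [433, 204], [402, 204], [404, 210], [400, 222], [454, 222], [473, 200], [472, 197]]
0 [[399.0, 213.5], [454.9, 213.7]]
0.1 [[399.4, 221.5], [455.5, 221.7]]
0.3 [[400.6, 237.0], [457.7, 237.2]]
```

```bash
python3 - <<'E'
from h import *
a=np.load('pics/w8.png.npz');b=np.load('pics/w9.png.npz');sc=snap('scene');sd=snap('side')
for n,p,q in(('botL',(290.5,238.3),(399.7,222.3)),('botR',(345.3,238.3),(454.6,222.3))):
    P=tri((a,*p),(b,*q));print(n,w2j(P).round(1),(proj(a,P)-p).round(1))
# bar ends, relative reference: rows of bar in w9 and w8
for c,n in((a,'w8'),(b,'w9')):
    u,v=proj(c,j2w((-73,0,141.5)));print(n,'pred bar',u,v);u=int(u)
    print([(r,int(c['frame'][r,u].mean())) for r in range(int(v)-6,int(v)+22)])
# side-view: bottom tab corners for th, brightness along sweep
for c,n in((sc,'scene'),(sd,'side')):
  for dx in(-5,0):
    o=[]
    for th in np.arange(-.1,.6,.05):
        p=j2w((-78+dx-74*np.sin(th)-5*np.cos(th),0,101-74*np.cos(th)+5*np.sin(th)));u,v=proj(c,p).round().astype(int);o.append((round(th,2),int(u),int(v),c['frame'][v,u].tolist()))
    print(n,dx,o)
E
```

```text
botL [-92.3  26.1  27.1] [-0.1 -0.6]
botR [-91.9 -24.8  26. ] [-0.1 -0.6]
w8 pred bar 318.071314397157 185.23083145755814
[(179, 213), (180, 212), (181, 213), (182, 213), (183, 213), (184, 212), (185, 213), (186, 206), (187, 188), (188, 187), (189, 202), (190, 211), (191, 215), (192, 205), (193, 193), (194, 174), (195, 166), (196, 191), (197, 210), (198, 213), (199, 215), (200, 211), (201, 184), (202, 130), (203, 132), (204, 129), (205, 126), (206, 127)]
w9 pred bar 475.7082260517193 164.89593404950338
[(158, 210), (159, 211), (160, 210), (161, 210), (162, 211), (163, 210), (164, 211), (165, 210), (166, 211), (167, 181), (168, 190), (169, 202), (170, 209), (171, 210), (172, 201), (173, 186), (174, 156), (175, 174), (176, 203), (177, 206), (178, 207), (179, 208), (180, 200), (181, 141), (182, 129), (183, 128), (184, 123), (185, 91)]
scene -5 [(np.float64(-0.1), 364, 208, [202, 201, 209]), (np.float64(-0.05), 366, 208, [172, 171, 178]), (np.float64(0.0), 367, 208, [166, 166, 172]), (np.float64(0.05), 369, 209, [62, 91, 136]), (np.float64(0.1), 370, 209, [50, 86, 137]), (np.float64(0.15
[... 1588 characters left out ...]
67, 268, [24, 50, 95]), (np.float64(0.55), 368, 268, [27, 51, 95])]
side 0 [(np.float64(-0.1), 352, 266, [144, 144, 148]), (np.float64(-0.05), 353, 266, [147, 147, 150]), (np.float64(0.0), 354, 267, [145, 145, 150]), (np.float64(0.05), 355, 267, [144, 144, 148]), (np.float64(0.1), 357, 267, [101, 105, 115]), (np.float64(0.15), 358, 268, [6, 20, 44]), (np.float64(0.2), 359, 268, [11, 23, 41]), (np.float64(0.25), 360, 268, [17, 33, 55]), (np.float64(0.3), 361, 268, [22, 50, 91]), (np.float64(0.35), 362, 268, [25, 49, 89]), (np.float64(0.4), 363, 268, [24, 48, 85]), (np.float64(0.45), 364, 268, [22, 47, 87]), (np.float64(0.5), 365, 267, [24, 47, 87]), (np.float64(0.55), 366, 267, [23, 50, 91])]
```

Parallax puts the tab's bottom edge about 5 mm out from its nominal place after correcting by the bar's own offset, so lever ≲ 0.07 rad. The scene and side views give about 0–0.05, and all of these are past dead centre and within the limit. Handing in.

```bash
python3 -c "
from workcell import bot
s=bot.read_state();print(s['time'],s['wrist_force']);print(bot.finish_job())"
```

```text
15.175 [-0.36476769  0.64595852  0.53113939]
the job is handed in; nothing more can be done
None
```

The jar is shut and clamped as far as my checks can tell, and I handed the job in at 15.2 s with the arm clear and touching nothing.

- **Lid:** I pressed it down onto its gasket with the closed fingertips. The peak I read was about 29 N, against the 50 N limit.
- **Bail:** I tipped it inwards over the lip. The camera showed its bar lying behind the lip, both before and during the clamping.
- **Lever:** I pushed the tab down and then in. The wrist force peaked at about 13 N, and the bail was taking the load. It went past dead centre and met its stop with about 7 N of contact.

**Last checks:**
- **Lever angle:** The scene and side views put the lever at about 0–0.05 rad. A two-view check with the wrist camera gave a looser 0.07 rad at most. Both are under the 0.1 rad limit, but they do not agree exactly.
- **Tab mismatch:** The tab also took up about 20 rows in the wrist image, against about 10 expected for a lever at 0. I did not explain that.
- **No final look:** My 12 pictures were used up, so the end state was measured from the images rather than seen. I measured neither the final lid angle nor the bar's distance from its seat directly.
- **Bystanders:** I did not measure them at the end. The cup and flask looked in place in the pictures up to the lever push.

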